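# Index the hot-air nozzle carousel and park the nozzle

## Robot

A 6-joint arm with a two-finger parallel gripper is mounted at the origin on the work surface. World frame = base frame: x ahead of the robot, y to its left, z up, the work surface at z = 0. Lengths are in mm, angles in rad, forces in N, time in s.
With the tool pointing down it reaches from about 275 to 1000 mm from the base axis. Payload 8.4 kg.
Tool frame: the origin (TCP) lies at the centre of the arm's flange, where the gripper is bolted on; the fingertips stand r.tip_extent ahead of it and the grasp point (between the pads) lies 155 mm ahead of it (r.tip_extent is the distance from the TCP to the fingertips, in mm); z points along the fingers, y is the direction in which the jaws open and shut (so a half turn about z gives the same grasp; the last joint's range is limited). The gripper opens to 85 mm and grips with 20 to 120 N. Pads are 22 mm wide; open, the fingers measure 114 mm over their backs; the gripper's body (76 mm by 85 mm) begins 54 mm behind the grasp point. The pads swing forward as they close: fully open they stand 13 mm farther back than shut.
Start: joints at [1.186, 0.353, 1.633, -0, 1.155, -0.002], TCP at [233.449, 579.768, 404.681] pointing down, gripper open.
Joint ranges: [-2.63, 2.63], [-0.92, 2.1], [0.06, 2.66], [-1.3, 4.44], [0, 2.69], [-3.02, 3.02]. Speed limits (rad/s): [2.22, 2.22, 2.79, 3.14, 3.14, 3.14].

## Interface

Orientations are given as [roll, pitch, yaw] about the fixed x, y, z axes, in that order (R = Rz(yaw) Ry(pitch) Rx(roll)).
In Python, from rig import sense, grab_frame, job, r gives the robot as it stands. The module is installed in compiled form; this text tells all that it offers.
- The arm moves only by the shell command python3 -m creep 'ROWS' [FORCE]. ROWS is JSON, a list of rows, each a list of 7 numbers: the turn, a rotation vector about the tool's x, y, z in rad, then the shift along the tool's x, y, z in mm, then the closure, from 0 (fully open) to 1 (shut). In form: [[wx, wy, wz, dx, dy, dz, fingers], ...]. A call has 1 to 10 rows; each row shifts and turns the pose as measured when the row begins, along the tool's axes as they then stand; what a row does not reach is not made up. A row lasts 1/12 s, in which the tool goes at most 41.7 mm and 7.16 degrees, less where a joint would pass 70% of its speed; a pose out of reach is approached as far as the arm can. A call with a gripper value outside its range is refused whole. The fingers move at their own pace and stop on an object; FORCE is the grip in N (left out, the last holds). Time passes only in rows, so rows that do not move let the fingers close. It gives the time, the measured TCP pose, the force and the opening at its end, in the units of the state.
- sense(): the state, without advancing time (a new reading comes with each control period).
- grab_frame(name): name is "scene" or "top"; returns a dict with "color" (480x640x3 uint8, red, green, blue), "mtx" (3x3 intrinsics, pixels), "distortion" ([k1, k2, p1, p2, k3] as OpenCV has them; the pictures are not rectified), "T" (4x4, takes a point from camera to world coordinates). Camera axes: x right, y down, z forward; pixel columns grow to the right and rows downward; lengths in mm; the calibration is good to about 2 mm. A picture is of the moment at which its call begins. There is no depth.
- job.sign_off(): hands the job in, once; it reports no verdict.
The state is a dict: "clock": time; "qpos": joint angles; "qvel": joint speeds; "joint_efforts": joint torques, N m; "eef_pos": TCP position; "tcp_rot": TCP orientation; "contact_force": force on the tool from outside, world axes, zero at the start; "wrist_torque": the same for the moment, N m; "opening": opening from 0.0 (shut) to 1.0 (fully open).
Only numpy, scipy, OpenCV 4.12 (cv2) and the standard library are available. Lean on these libraries where they do the work, as an engineer would, in place of code of your own. Each camera call takes 0.05 s, during which the arm holds its last target.

## Task

Put the brass hot-air nozzle away in the upright carousel. With the gripper empty, rub the black rubber tyre round gently with the fingertips, from above, until the yellow-edged open cup, which starts out of sight underneath, stands still at the very top; then lower the nozzle, sleeve first, into that cup until it rests on the bottom, let go and leave it standing upright. Press lightly on the carousel and leave everything else on the bench where it is.

Things in the scene. Friction and masses are not known exactly. Their poses are not given: they have to be found in the camera images.
- stand: Fixed stand of the carousel: black base 130 x 150 mm, 12 mm thick, and two round aluminium side plates (112 mm across, outer faces 98 mm apart, tops 156 mm above the origin) that cover the wheel's faces. Origin under the centre of the base; x axis along the level axle, y axis level across it, z up. The axle is 100 mm above the origin.
- wheel: Free-turning wheel (endless, 0.35 kg) between the side plates, 80 mm long. Origin on the axle midway between the plates, x along the axle (as the stand's x), z out through the middle of the open cup (up when the cup is at the top). From x = -4 to 40 mm: grey drum, 130 mm diameter, with one open cup; dark discs are blanked cups. Starts with the cup in the lower half, on the stand's -y side (86 to 149 degrees from the top).
- tyre (a point): Point on the axle in the middle of the black rubber tyre (wheel's x = -40 to -4 mm), 136 mm diameter, fitted 1.5 mm out of true: its top is 66.5 to 69.5 mm above the axle. 0.3 N at the rim turns it; it stays where left. Its top goes to the stand's +y the short way. Near rigid: touch down below 10 mm/s; 1 mm too deep can cost 20 N; over 25 N spoils the bearing.
- cup (a point): Centre of the mouth of the open cup, edged in yellow, 65 mm from the axle along the wheel's z and 8 mm along its x. Pocket 24 mm (along the axle) x 22 mm wide, 25 mm deep: its flat floor is 40 mm from the axle.
- nozzle: Loose brass nozzle, upright on the mat, 50 g. Origin at the centre of its lower end, z up along it. From the lower end: sleeve 18 mm diameter, 28 mm long with a 3 mm chamfer; collar 23 mm diameter from 28 to 33 mm; outlet tube 16 mm diameter from 33 to 77 mm (top), to be gripped. Parked, its lower end stands on the cup's floor and the collar is about 3 mm above the mouth.
- wide_nozzle: Bystander: dark steel nozzle, 38 mm wide, 66 mm tall; it does not fit the cup. Origin under its centre. It may stand where the brass one would. Leave it.
- solvent: Bystander: clear bottle with red cap, 72 mm diameter, 170 mm tall; origin under its centre.
- flux: Bystander: small bottle with blue cap, 48 mm diameter, 120 mm tall; origin under its centre.
- spray: Bystander: black can, 56 mm diameter, 180 mm tall; origin under its centre.
- driver: Bystander: screwdriver 160 mm long lying along its x axis.
- bits: Bystander: grey bit tray 110 x 170 x 22 mm; origin under its centre.
- swabs: Bystander: white cup 70 mm diameter, 70 mm tall; origin under its centre. The grey mat that all these things and the carousel stand on is fixed, its top at height 3 mm.

How it is judged:
By the outcome, as a careful person would: the job done as asked, in the order asked, and still so for the second after the job is handed in, with the robot touching nothing.
It also fails if it takes over 72 s, if anything falls off the work surface, if the arm or the gripper's body presses on something with over 40 N, if the wrist force passes 120 N, or if a joint passes its speed limit or range.

## Working session

There is one attempt and no reset: what is moved stays moved. The work goes in short steps, Python scripts to look and compute and a shell command to move; the robot and the scene stay as the last step left them, time stands still between calls to the robot, and variables do not carry over. Pictures are saved under pics/ and viewed, and the job is handed in when it is done.

```bash
mkdir -p pics; ls
python3 - <<'E'
from rig import sense, grab_frame, job, r
import cv2,numpy as np
s=sense(); print(s); print(r.tip_extent)
for n in("scene","top"):
    f=grab_frame(n); cv2.imwrite(f"pics/{n}0.png",f["color"][:,:,::-1]); print(n,f["mtx"].tolist(),f["distortion"],np.round(f["T"],4).tolist())
E
```

```text
pics
{'clock': 0.0, 'qpos': array([ 1.18557241e+00,  3.53673820e-01,  1.63416401e+00,  1.17752186e-05,
        1.15521227e+00, -2.45917788e-03]), 'qvel': array([ 0.00010974, -0.00214345,  0.00230175, -0.00072388,  0.00064494,
       -0.00081013]), 'joint_efforts': array([ 2.62518970e-04, -6.05251265e+01, -3.42063975e+01,  1.48395579e-04,
        9.47505527e-03, -1.24887688e-05]), 'eef_pos': array([233.36885915, 579.53010354, 403.93269112]), 'tcp_rot': array([-3.14013523e+00, -1.43500731e-05,  2.75882314e+00]), 'contact_force': array([ 0.4339049 , -0.79251396,  0.86755746]), 'wrist_torque': array([ 0.02462285,  0.01530064, -0.03952601]), 'opening': 0.999201189595115}
173.4
scene [[513.4714517847758, 0.0, 323.5596870198865], [0.0, 513.4714517847758, 246.89874980644976], [0.0, 0.0, 1.0]] [-0.11210578  0.          0.          0.          0.        ] [[0.8962, 0.3194, -0.308, 905.8354], [0.4437, -0.6501, 0.6168, -582.9863], [-0.0032, -0.6894, -0.7243, 862.9104], [0.0, 0.0, 0.0, 1.0]]
top [[570.4743507499699, 0.0, 315.13620695393917], [0.0, 570.4743507499699, 248.65789451891865], [0.0, 0.0, 1.0]] [-0.07085172  0.          0.          0.          0.        ] [[0.0263, -0.9959, 0.0863, 480.3447], [-0.9997, -0.0263, 0.0012, 1.1016], [0.0011, -0.0863, -0.9963, 1444.4938], [0.0, 0.0, 0.0, 1.0]]
```

View pics/scene0.png

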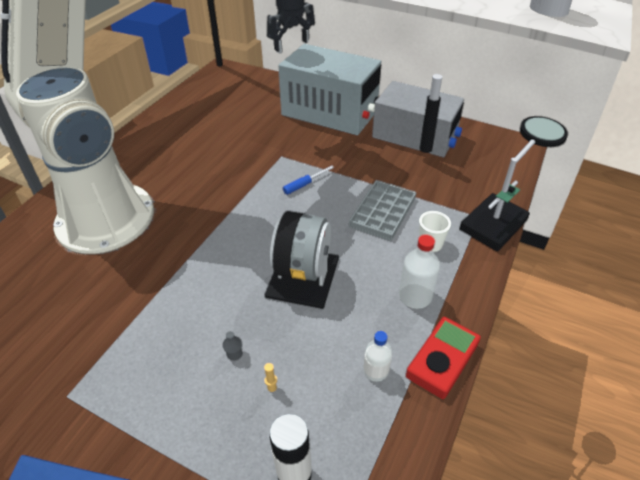

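View pics/top0.png

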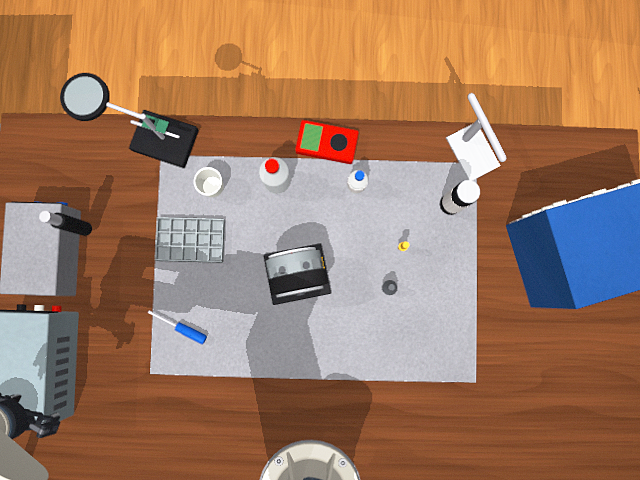

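The scene view shows the carousel near (303,250) with a yellow edge at (298,273), the brass nozzle at (270,378) and the wide nozzle at (233,347). The top view shows the carousel at about (297,273), the brass nozzle at (404,245) and the steel one at (390,287). I'll zoom in next.

Run:
```python
import cv2
a=cv2.imread("pics/scene0.png")[195:400,210:400]; b=cv2.imread("pics/top0.png")[220:320,250:420]
cv2.imwrite("pics/z1.png",cv2.resize(a,None,fx=2.9,fy=2.9,interpolation=cv2.INTER_CUBIC))
cv2.imwrite("pics/z2.png",cv2.resize(b,None,fx=4.7,fy=4.7,interpolation=cv2.INTER_CUBIC))
```

```text
(no output)
```

View pics/z1.png

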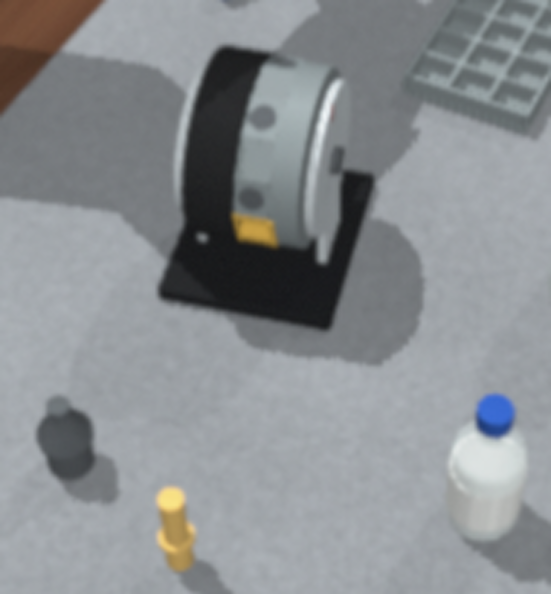

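View pics/z2.png

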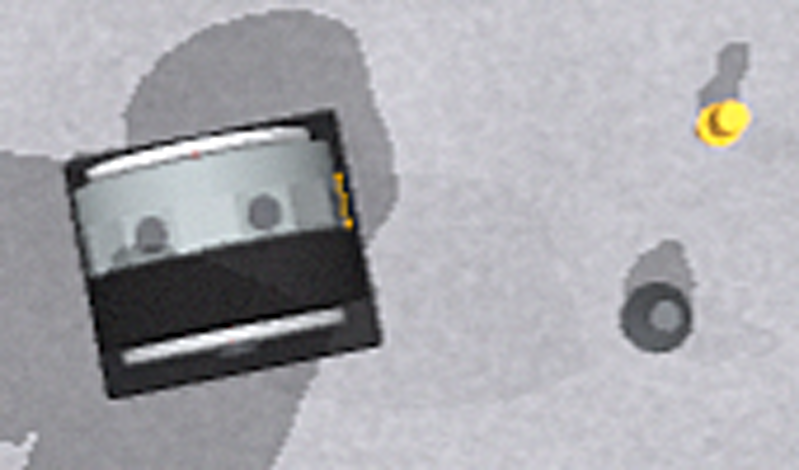

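```bash
cat > h.py <<'E'
import cv2,numpy as np,json
from rig import sense, grab_frame, job, r
def ray(f,p):
    u=cv2.undistortPoints(np.array([[p]],float),f["mtx"],f["distortion"])[0,0]
    T=np.array(f["T"]); d=T[:3,:3]@[u[0],u[1],1]; return T[:3,3],d/np.linalg.norm(d)
def onz(f,p,z):
    o,d=ray(f,p); return o+d*(z-o[2])/d[2]
def proj(f,P):
    T=np.linalg.inv(f["T"]); P=np.atleast_2d(P)@T[:3,:3].T+T[:3,3]
    return cv2.projectPoints(P.astype(float),np.zeros(3),np.zeros(3),f["mtx"],f["distortion"])[0][:,0]
def zp(p,x0,y0,s): return [(p[0]+.5)/s-.5+x0,(p[1]+.5)/s-.5+y0]
E
python3 - <<'E'
from h import *
f=grab_frame("top"); g=grab_frame("scene")
c=[onz(f,zp(p,250,220,4.7),15) for p in [(67,160),(333,108),(382,345),(108,398)]]
c=np.array(c); print(c.round(1), c.mean(0)); 
for i in range(4): print(np.linalg.norm(c[i]-c[i-1]))
ex=(c[0]+c[1]-c[2]-c[3])/2; print("yaw",np.arctan2(ex[1],ex[0]))
ey=(c[0]+c[3]-c[1]-c[2])/2; print("yaw",np.arctan2(-ey[0],ey[1]))
a=onz(f,zp((196,155),250,220,4.7),159);b=onz(f,zp((232,342),250,220,4.7),159); print(a,b,(a+b)/2,np.linalg.norm(a-b))
# scene base corners
print([onz(g,zp(p,210,195,2.9),15).round(1) for p in [(372,176),(329,325),(160,292)]])
# yellow masks
for n,F in(("top",f),("scene",g)):
    h=cv2.cvtColor(F["color"],cv2.COLOR_RGB2HSV); m=cv2.inRange(h,(15,110,100),(35,255,255))
    k,l,st,ce=cv2.connectedComponentsWithStats(m)
    for i in range(1,k):
        if st[i,4]>5: print(n,st[i],ce[i].round(1))
print("noz top",onz(f,zp((733,117),250,220,4.7),80), onz(g,zp((171,494),210,195,2.9),80),"low",onz(g,zp((180,565),210,195,2.9),3))
E
```

```text
[[588.1 131.4  15. ]
 [619.8 -10.2  15. ]
 [493.9 -39.5  15. ]
 [462.  105.4  15. ]] [540.9736795   46.77464512  15.        ]
128.8185464085771
145.0451815304571
129.25846927352254
148.28646233513558
yaw 0.21598348731611433
yaw 0.21868372486954007
[581.33922913  56.25860918 159.        ] [492.11039842  36.38541734 159.        ] [536.72481378  46.32201326 159.        ] 91.41514088777556
[array([586. , 129.8,  15. ]), array([619.9, -13.5,  15. ]), array([497.1, -41. ,  15. ])]
top [ 0  1  9 10 17] [4.9 5.1]
top [10  0  9 13 23] [13.   7.5]
top [13  0  7  4 14] [15.4  0.9]
top [18  0  8 12 23] [21.3  6.1]
top [26  0  4 14 30] [27.5  6.9]
top [ 31   0  22  17 174] [42.9  6.6]
top [53  0  4  5 10] [53.9  1.8]
top [   54     0   586   133 36447] [360.   48.1]
top [387   0   5   3   9] [388.9   0.7]
top [427   0   3   5   7] [427.7   2. ]
top [540   0  13  17  79] [545.6   9.1]
top [548   0   3   4   6] [549.    1.2]
top [559   0   5   6  10] [561.1   2.1]
top [585   0  11   6  23] [589.9   2.4]
top [603   0   9  15  47] [606.7   6.8]
top [615   0   3   3   7] [616.    1.1]
top [622   0   2
[... 11264 characters left out ...]
1   4   3   6] [507.  122.3]
top [556 120   2   6   6] [556.2 122.5]
top [531 122   4   3   6] [532.8 122.8]
top [545 122   5   3   6] [547.2 123.3]
top [638 134   2   6   7] [638.9 136.4]
top [639 145   1   6   6] [639.  147.5]
top [639 152   1   7   7] [639. 155.]
top [398 241  11  10  81] [403.  245.7]
top [321 257   4  12  20] [322.4 262.2]
scene [ 15 185   7  10  15] [ 17.5 189.5]
scene [635 187   5   3   9] [637.1 188.1]
scene [ 15 196   7   8  13] [ 17.9 199. ]
scene [290 269  16  11 113] [297.4 273.9]
scene [265 364  11  27 211] [270.  377.4]
noz top [ 614.29054095 -214.58432675   80.        ] [ 613.04500022 -212.36486934   80.        ] low [ 615.5349994  -218.15687733    3.        ]
```

```bash
cat >> h.py <<'E'
S0=[541.2,46.0,3.0]; YAW=0.217
def st(P,S=None,yaw=None):
    S=S0 if S is None else S; yaw=YAW if yaw is None else yaw
    c,s=np.cos(yaw),np.sin(yaw); return np.atleast_2d(P)@np.array([[c,-s,0],[s,c,0],[0,0,1]]).T+S
E
cat > ov.py <<'E'
from h import *
import sys
def draw(tag):
  f=grab_frame("top"); g=grab_frame("scene"); t=np.linspace(0,2*np.pi,73)
  L=[]
  L.append((np.array([[65,75,12],[65,-75,12],[-65,-75,12],[-65,75,12],[65,75,12]]),(0,255,255)))
  for x in(-49,49): L.append((np.c_[x+0*t,56*np.sin(t),100+56*np.cos(t)],(255,0,0)))
  for x in(-4,): L.append((np.c_[x+0*t,65*np.sin(t),100+65*np.cos(t)],(0,0,255)))
  for n,F,(x0,y0,w,h) in(("top",f,(255,230,90,90)),("scene",g,(255,200,90,110))):
    im=F["color"][:,:,::-1][y0:y0+h,x0:x0+w]; z=6; im=cv2.resize(im,None,fx=z,fy=z,interpolation=cv2.INTER_CUBIC).copy()
    for P,c in L:
        q=(proj(F,st(P))-[x0,y0]+.5)*z
        cv2.polylines(im,[q.round().astype(int)],False,c,1)
    if n=="scene": im=im[:600]
    cv2.imwrite(f"pics/{tag}_{n}.png",im[:600])
draw(sys.argv[1])
E
python3 ov.py ov1
```

```text
(no output)
```

View pics/ov1_top.png

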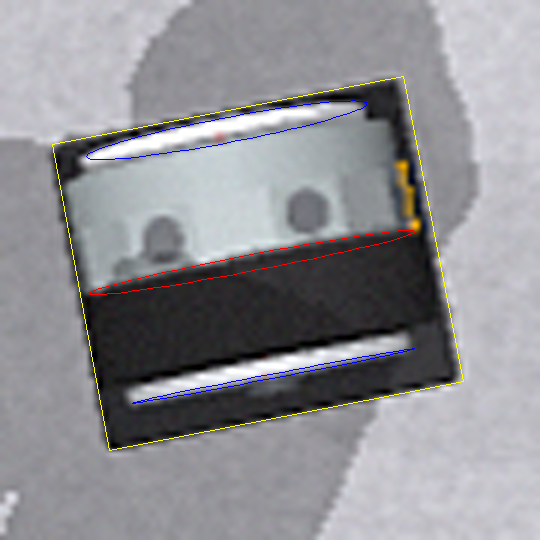

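View pics/ov1_scene.png

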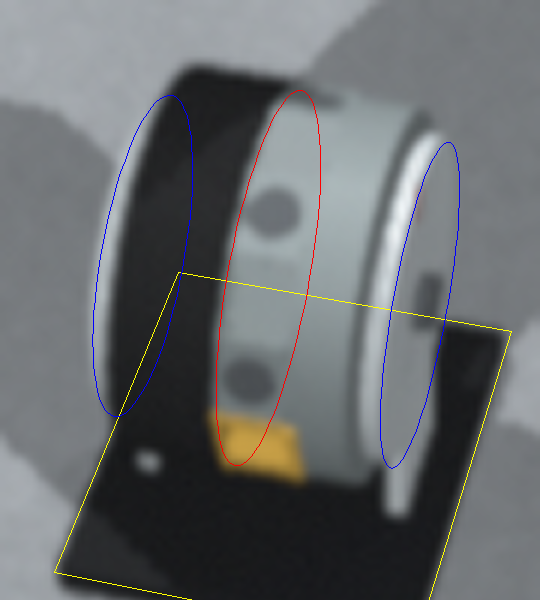

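```bash
cat >> h.py <<'E'
def tostand(P):
    c,s=np.cos(YAW),np.sin(YAW); return (np.atleast_2d(P)-S0)@np.array([[c,-s,0],[s,c,0],[0,0,1]])
def cupang(F,p,R=65):
    o,d=ray(F,p); a=tostand(o)[0]-[0,0,100]; b=tostand(o+d)[0]-[0,0,100]-a
    A=b[1]**2+b[2]**2;B=a[1]*b[1]+a[2]*b[2];C=a[1]**2+a[2]**2-R*R; D=B*B-A*C
    if D<0: return None
    t=(-B-np.sqrt(D))/A; q=a+t*b; return q[0],np.degrees(np.arctan2(-q[1],q[2]))
def yel(F,box,lo=(15,110,90)):
    x,y,w,h=box; hh=cv2.cvtColor(F["color"],cv2.COLOR_RGB2HSV); m=np.zeros(hh.shape[:2],np.uint8); m[y:y+h,x:x+w]=cv2.inRange(hh,lo,(38,255,255))[y:y+h,x:x+w]; return m
def state():
    s=sense(); e=s["eef_pos"]; R=cv2.Rodrigues
    print("t%.2f pos %s rot %s F %s op %.3f"%(s["clock"],e.round(2),s["tcp_rot"].round(4),s["contact_force"].round(2),s["opening"]))
    print(" tip in stand:",(tostand(e-[0,0,r.tip_extent])[0]).round(2)," Fstand",(tostand(s["contact_force"]+np.array(S0))[0]).round(2))
E
python3 - <<'E'
from h import *
F=grab_frame("scene"); m=yel(F,(270,240,60,60)); ys,xs=np.nonzero(m)
print(cupang(F,(xs.mean(),ys.mean())))
for p in [(290,269),(304,271),(292,278),(305,279)]: print(p,cupang(F,p))
state()
E
```

```text
(np.float64(8.938506465475115), np.float64(101.53609468041941))
(290, 269) (np.float64(-5.185603664409371), np.float64(90.08365779890528))
(304, 271) (np.float64(23.404056757385348), np.float64(88.45989092708705))
(292, 278) None
(305, 279) (np.float64(21.631081544820347), np.float64(121.92532723443881))
t0.35 pos [233.43 579.74 404.51] rot [-3.1413  0.      2.7588] F [ 0.67 -0.38  1.02] op 0.997
 tip in stand: [-185.64  587.48  228.11]  Fstand [ 0.57 -0.52  1.02]
```

```bash
python3 -m creep '[[0,0,0.12,0,0,0,1],[0,0,0.12,0,0,0,1],[0,0,0.12,0,0,0,1],[0,0,0.12,0,0,0,1],[0,0,0.12,0,0,0,1],[0,0,0.12,0,0,0,1],[0,0,0.12,0,0,0,1],[0,0,0.12,0,0,0,1],[0,0,0,0,0,0,1]]' 40; python3 -c "
from h import *
state()"
```

```text
clock: 1.1
eef_pos: [233.4, 579.5, 404.1]
tcp_rot: [-3.141, 0.001, 1.759]
contact_force: [-0.6, -0.1, 0.2]
opening: -0.0
t1.10 pos [233.36 579.55 404.08] rot [-3.1409e+00  1.0000e-03  1.7587e+00] F [-0.56 -0.11  0.16] op -0.000
 tip in stand: [-185.75  587.31  227.68]  Fstand [-0.57  0.02  0.16]
```

```bash
python3 -m creep '[[0,0,-0.029,-30,8,0,1],[0,0,0,-38,10,0,1],[0,0,0,-38,10,0,1],[0,0,0,-38,10,0,1],[0,0,0,-38,10,0,1],[0,0,0,-38,10,0,1],[0,0,0,-38,10,0,1],[0,0,0,-38,10,0,1],[0,0,0,-38,10,0,1],[0,0,0,-38,10,0,1]]' >/dev/null; python3 -c "
from h import *
state()"
```

```text
t1.93 pos [418.44 233.28 403.66] rot [ 3.1384 -0.0039  1.8452] F [0.73 0.9  0.39] op 0.005
 tip in stand: [-79.56 209.32 227.26]  Fstand [0.91 0.73 0.39]
```

```bash
python3 -m creep '[[0,0,0.03,-38,10,0,1],[0,0,0,-38,10,0,1],[0,0,0,-38,10,0,1],[0,0,0,-38,9,0,1],[0,0,0,-35,8,0,1],[0,0,0,-15,4,0,1],[0,0,0,0,0,0,1],[0,0,0,0,0,0,1]]' >/dev/null; python3 -c "
from h import *
state()"
```

```text
t2.60 pos [525.55  34.   404.95] rot [ 3.1328e+00 -1.8000e-03  1.8421e+00] F [0.39 0.32 0.23] op 0.001
 tip in stand: [-17.86  -8.35 228.55]  Fstand [0.45 0.23 0.23]
```

```bash
python3 -m creep '[[0.008,0,0.053,-9,-4,15,1],[0,0,0,0,0,15,1],[0,0,0,0,0,12,1],[0,0,0,0,0,5,1],[0,0,0,0,0,0,1],[0,0,0,0,0,0,1]]' >/dev/null; python3 -c "
from h import *
state()"
```

```text
t3.10 pos [522.14  29.24 357.35] rot [ 3.1402 -0.0035  1.8021] F [ 0.13  0.09 -0.18] op 0.000
 tip in stand: [-22.22 -12.26 180.95]  Fstand [ 0.14  0.06 -0.18]
```

```bash
python3 -m creep '[[0.001,0,0.014,-8,0,1,1],[0,0,0,0,0,1,1],[0,0,0,0,0,1,1],[0,0,0,0,0,0.7,1],[0,0,0,0,0,0.7,1],[0,0,0,0,0,0.7,1],[0,0,0,0,0,0.5,1],[0,0,0,0,0,0.5,1],[0,0,0,0,0,0,1]]' >/dev/null; python3 -c "
from h import *
state()"
```

```text
t3.85 pos [524.76  21.96 353.63] rot [ 3.1369e+00 -3.0000e-03  1.7898e+00] F [ 1.19  0.61 -0.67] op 0.002
 tip in stand: [-21.23 -19.94 177.23]  Fstand [ 1.29  0.34 -0.67]
```

```bash
python3 -m creep '[[0,0,0,0,0,0.8,1],[0,0,0,0,0,0.8,1],[0,0,0,0,0,0.8,1],[0,0,0,0,0,0.8,1],[0,0,0,0,0,0.8,1],[0,0,0,0,0,0.8,1]]' >/dev/null; python3 -c "
from h import *
state()"; python3 -m creep '[[0,0,0,0,0,0.7,1],[0,0,0,0,0,0.7,1]]' >/dev/null; python3 -c "
from h import *
state()"
```

```text
t4.35 pos [524.81  22.01 348.41] rot [ 3.1369e+00 -3.0000e-03  1.7899e+00] F [0.77 0.03 0.29] op -0.000
 tip in stand: [-21.17 -19.9  172.01]  Fstand [ 0.76 -0.14  0.29]
t4.52 pos [524.8   22.03 346.78] rot [ 3.1370e+00 -3.0000e-03  1.7899e+00] F [0.3  0.01 0.01] op -0.000
 tip in stand: [-21.18 -19.88 170.38]  Fstand [ 0.29 -0.06  0.01]
```

```bash
for i in 1 2; do :; done; python3 -m creep '[[0,0,0,0,0,0.5,1],[0,0,0,0,0,0.5,1]]' |grep -E "eef|force"; python3 -m creep '[[0,0,0,0,0,0.4,1]]' |grep -E "eef|force"
```

```text
eef_pos: [524.8, 22.0, 345.6]
contact_force: [0.1, 0.5, -0.1]
eef_pos: [524.7, 22.0, 345.1]
contact_force: [-0.1, 0.8, 0.6]
```

```bash
python3 -m creep '[[0,0,0,0,0,0.4,1]]' |grep -E "eef|force"
```

```text
eef_pos: [524.8, 22.0, 344.7]
contact_force: [-0.1, 0.4, 0.8]
```

```bash
python3 -m creep '[[0,0,0,0,0,0.4,1]]' |grep -E "eef|force"
```

```text
eef_pos: [524.8, 22.0, 344.3]
contact_force: [-0.9, 0.2, 4.7]
```

```bash
python3 -m creep '[[0,0,0,0,0,0.4,1]]' |grep -E "eef|force"
```

```text
eef_pos: [524.9, 22.0, 344.2]
contact_force: [-0.9, -2.4, 6.9]
```

```bash
python3 -m creep '[[0,0,0,0,0,0.4,1]]' |grep -E "eef|force"
```

```text
eef_pos: [524.9, 21.8, 344.2]
contact_force: [-2.1, -2.8, 5.6]
```

```bash
python3 -m creep '[[0,0,0,3,0,0.1,1],[0,0,0,3,0,0.1,1]]' |grep -E "eef|force"
```

```text
eef_pos: [523.7, 27.1, 345.0]
contact_force: [-2.1, -1.6, 6.5]
```

```bash
python3 -m creep '[[0,0,0,4,0,0.1,1],[0,0,0,4,0,0.1,1]]' |grep -E "eef|force"
```

```text
eef_pos: [521.9, 34.7, 345.6]
contact_force: [-0.3, 0.4, 1.0]
```

```bash
python3 -m creep '[[0,0,0,4,0,0.2,1],[0,0,0,4,0,0.2,1]]' |grep -E "eef|force"
```

```text
eef_pos: [520.0, 43.0, 345.6]
contact_force: [-1.7, -1.5, 6.7]
```

```bash
python3 -m creep '[[0,0,0,4,0,0.2,1],[0,0,0,4,0,0.2,1]]' |grep -E "eef|force"
```

```text
eef_pos: [518.1, 51.5, 345.7]
contact_force: [-0.9, -1.3, 3.5]
```

```bash
python3 -m creep '[[0,0,0,4,0,0.3,1],[0,0,0,4,0,0.4,1]]' |grep -E "eef|force"
```

```text
eef_pos: [516.1, 60.1, 344.9]
contact_force: [-0.1, -0.5, 0.0]
```

```bash
python3 -m creep '[[0,0,0,4,0,0.7,1]]' |grep -E "eef|force";python3 - <<'E'
from h import *
state()
F=grab_frame("scene"); cv2.imwrite("pics/s1.png",cv2.resize(F["color"][200:310,240:360,::-1],None,fx=5,fy=5,interpolation=cv2.INTER_CUBIC))
m=yel(F,(270,200,70,100)); ys,xs=np.nonzero(m)
print(len(xs),cupang(F,(xs.mean(),ys.mean())))
E
```

```text
eef_pos: [515.2, 64.5, 344.0]
contact_force: [-0.5, -0.5, -0.5]
t6.02 pos [515.16  64.52 344.02] rot [ 3.1362e+00 -4.0000e-04  1.7897e+00] F [-0.54 -0.48 -0.53] op 0.004
 tip in stand: [-21.44  23.7  167.62]  Fstand [-0.63 -0.36 -0.53]
196 (np.float64(8.142850700327102), np.float64(67.33813733721236))
```

View pics/s1.png

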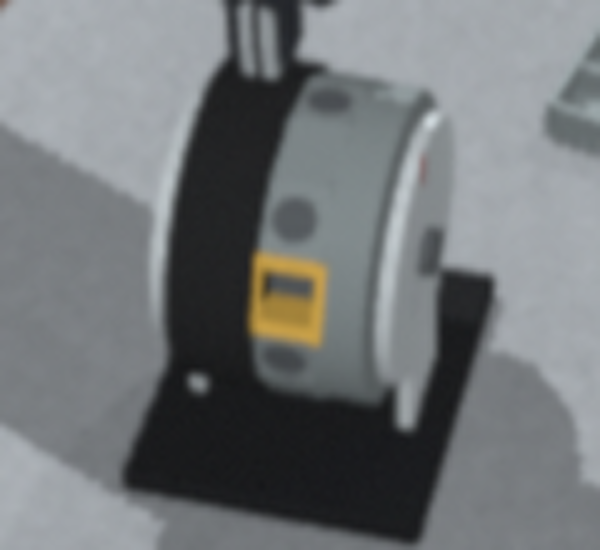

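The picture shows the yellow-edged cup on the near side at about (290,300) in the zoom, roughly 67° from the top, so the rub works. I'll lift and go back for another stroke.

```bash
python3 -m creep '[[0,0,0,0,0,-5,1],[0.005,0,0,-10,0,-2,1],[0,0,0,-17,0,0,1],[0,0,0,-17,0,0,1],[0,0,0,-3,0,0,1],[0,0,0,0,0,0,1],[0,0,0,0,0,0,1],[0,0,0,0,0,0,1]]' |grep -E "force";python3 -c "
from h import *
state()"
```

```text
contact_force: [0.6, -0.6, 0.5]
t6.73 pos [526.18  15.85 351.76] rot [-3.1410e+00 -6.0000e-04  1.7909e+00] F [ 0.55 -0.6   0.52] op -0.001
 tip in stand: [-21.16 -26.21 175.36]  Fstand [ 0.41 -0.71  0.52]
```

```bash
python3 -m creep '[[0,0,0,3,0,0.7,1],[0,0,0,0,0,0.8,1],[0,0,0,0,0,0.8,1],[0,0,0,0,0,0.8,1],[0,0,0,0,0,0.8,1],[0,0,0,0,0,0.7,1]]' |grep -E "eef|force";python3 -m creep '[[0,0,0,0,0,0.4,1],[0,0,0,0,0,0.4,1]]' |grep -E "eef|force"
```

```text
eef_pos: [525.0, 20.9, 346.7]
contact_force: [-0.1, -0.4, 0.1]
eef_pos: [524.9, 21.1, 345.7]
contact_force: [-0.0, 0.4, 0.8]
```

```bash
python3 -m creep '[[0,0,0,0,0,0.4,1]]' |grep -E "eef|force"
```

```text
eef_pos: [524.9, 21.1, 345.2]
contact_force: [0.5, 0.7, -0.0]
```

```bash
python3 -m creep '[[0,0,0,0,0,0.4,1]]' |grep -E "eef|force"
```

```text
eef_pos: [524.9, 21.1, 344.7]
contact_force: [-0.4, -0.3, 0.8]
```

```bash
python3 -m creep '[[0,0,0,0,0,0.4,1]]' |grep -E "eef|force"
```

```text
eef_pos: [525.0, 21.1, 344.4]
contact_force: [-1.4, -0.2, 4.5]
```

```bash
python3 -m creep '[[0,0,0,1,0,0.2,1]]' |grep -E "eef|force"
```

```text
eef_pos: [524.8, 21.8, 344.5]
contact_force: [-2.3, -1.4, 6.4]
```

```bash
python3 -m creep '[[0,0,0,3,0,0.1,1]]' |grep -E "eef|force"
```

```text
eef_pos: [524.2, 24.4, 344.9]
contact_force: [-2.5, -1.8, 9.2]
```

```bash
python3 -m creep '[[0,0,0,4,0,-0.1,1],[0,0,0,4,0,0,1]]' |grep -E "eef|force"
```

```text
eef_pos: [522.4, 31.9, 345.8]
contact_force: [-1.2, -0.8, 3.1]
```

```bash
python3 -m creep '[[0,0,0,4,0,0.1,1],[0,0,0,4,0,0.1,1]]' |grep -E "eef|force"
```

```text
eef_pos: [520.5, 40.2, 346.0]
contact_force: [-0.2, -0.3, 2.7]
```

```bash
python3 -m creep '[[0,0,0,4,0,0.1,1],[0,0,0,4,0,0.2,1]]' |grep -E "eef|force"
```

```text
eef_pos: [518.6, 48.7, 345.8]
contact_force: [-2.3, -0.9, 5.5]
```

```bash
python3 -m creep '[[0,0,0,4,0,0.3,1],[0,0,0,4,0,0.5,1]]' |grep -E "eef|force"
```

```text
eef_pos: [516.6, 57.5, 345.3]
contact_force: [-1.5, 0.5, 3.7]
```

```bash
python3 -m creep '[[0,0,0,2,0,0.8,1]]' |grep -E "eef|force"; python3 -m creep '[[0,0,0,0,0,-5,1],[0,0,0,-10,0,-2,1],[0,0,0,-17,0,0,1],[0,0,0,-15,0,0,1],[0,0,0,0,0,0,1],[0,0,0,0,0,0,1],[0,0,0,0,0,0,1]]' |grep -E "force";python3 - <<'E'
from h import *
state()
F=grab_frame("scene"); cv2.imwrite("pics/s2.png",cv2.resize(F["color"][200:310,240:360,::-1],None,fx=5,fy=5,interpolation=cv2.INTER_CUBIC))
m=yel(F,(270,200,70,100)); ys,xs=np.nonzero(m)
print(len(xs),cupang(F,(xs.mean(),ys.mean())))
E
```

```text
eef_pos: [516.1, 60.2, 344.7]
contact_force: [-3.1, -0.4, 9.6]
contact_force: [0.1, -0.5, -1.0]
t9.15 pos [526.15  17.   351.77] rot [3.1411e+00 7.0000e-04 1.7949e+00] F [ 0.08 -0.54 -1.05] op -0.002
 tip in stand: [-20.94 -25.08 175.37]  Fstand [-0.04 -0.54 -1.05]
173 (np.float64(7.515214519203624), np.float64(32.17617385653798))
```

View pics/s2.png

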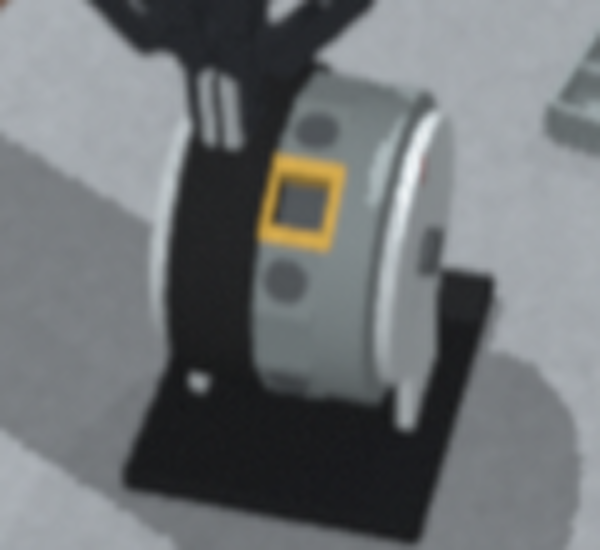

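The cup is now at (302,202) in the zoom, about 32° from the top. The next stroke should be about 36 mm.

```bash
python3 -m creep '[[0,0,0,3,0,0.7,1],[0,0,0,0,0,0.8,1],[0,0,0,0,0,0.8,1],[0,0,0,0,0,0.8,1],[0,0,0,0,0,0.8,1],[0,0,0,0,0,0.7,1]]' |grep -E "eef|force";python3 -m creep '[[0,0,0,0,0,0.4,1]]' |grep -E "eef|force"
```

```text
eef_pos: [524.9, 22.1, 346.6]
contact_force: [0.3, 0.2, 0.1]
eef_pos: [524.9, 22.3, 346.0]
contact_force: [-0.7, -0.6, 0.2]
```

```bash
python3 -m creep '[[0,0,0,0,0,0.4,1]]' |grep -E "eef|force"
```

```text
eef_pos: [524.8, 22.3, 345.5]
contact_force: [-0.1, 0.3, -0.5]
```

```bash
python3 -m creep '[[0,0,0,0,0,0.4,1]]' |grep -E "eef|force"
```

```text
eef_pos: [524.9, 22.3, 345.1]
contact_force: [0.2, 0.1, -0.6]
```

```bash
python3 -m creep '[[0,0,0,0,0,0.4,1]]' |grep -E "eef|force"
```

```text
eef_pos: [524.9, 22.3, 344.6]
contact_force: [0.1, -0.3, 0.4]
```

```bash
python3 -m creep '[[0,0,0,0,0,0.4,1]]' |grep -E "eef|force"
```

```text
eef_pos: [524.9, 22.3, 344.4]
contact_force: [-1.1, -1.4, 5.4]
```

```bash
python3 -m creep '[[0,0,0,1,0,0.2,1]]' |grep -E "eef|force"
```

```text
eef_pos: [524.8, 23.0, 344.5]
contact_force: [-2.9, -1.3, 6.9]
```

```bash
python3 -m creep '[[0,0,0,3,0,0,1]]' |grep -E "eef|force"
```

```text
eef_pos: [524.2, 25.6, 344.9]
contact_force: [-2.5, -1.0, 6.1]
```

```bash
python3 -m creep '[[0,0,0,4,0,0,1],[0,0,0,4,0,0,1]]' |grep -E "eef|force"
```

```text
eef_pos: [522.4, 33.1, 345.7]
contact_force: [-1.6, -0.5, 2.6]
```

```bash
python3 -m creep '[[0,0,0,4,0,0.1,1],[0,0,0,4,0,0.2,1]]' |grep -E "eef|force"
```

```text
eef_pos: [520.5, 41.3, 345.7]
contact_force: [-1.4, -0.3, 2.6]
```

```bash
python3 -m creep '[[0,0,0,4,0,0.2,1],[0,0,0,4,0,0.2,1]]' |grep -E "eef|force"
```

```text
eef_pos: [518.5, 49.9, 345.5]
contact_force: [-1.8, -1.3, 5.0]
```

```bash
python3 -m creep '[[0,0,0,3,0,0.3,1],[0,0,0,0,0,0,1]]' |grep -E "eef|force"
python3 - <<'E'
from h import *
state()
for n,b in(("scene",(270,200,70,100)),("top",(260,230,70,80))):
  F=grab_frame(n); x,y,w,h=b; cv2.imwrite(f"pics/s3{n}.png",cv2.resize(F["color"][y-10:y+h,x-10:x+w+10,::-1],None,fx=5,fy=5,interpolation=cv2.INTER_CUBIC))
  m=yel(F,b); ys,xs=np.nonzero(m)
  print(n,len(xs),len(xs) and cupang(F,(xs.mean(),ys.mean())))
E
```

```text
eef_pos: [517.6, 53.9, 345.3]
contact_force: [-1.2, 0.4, 3.2]
t10.95 pos [517.59  53.93 345.31] rot [3.1407e+00 1.9000e-03 1.7970e+00] F [-1.22  0.36  3.24] op 0.004
 tip in stand: [-21.34  12.83 168.91]  Fstand [-1.11  0.61  3.24]
scene 209 (np.float64(7.713543218004503), np.float64(5.702163699321955))
top 0 0
```

View pics/s3scene.png

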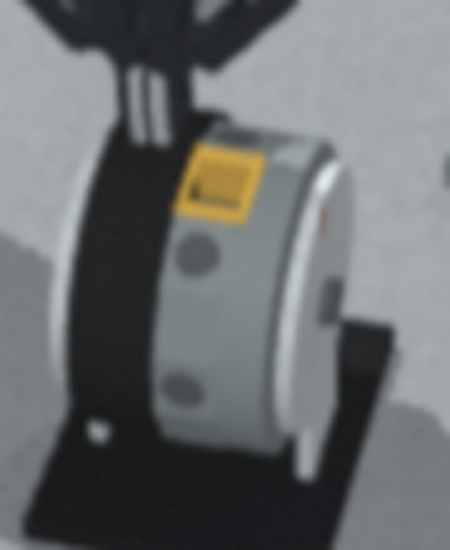

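View pics/s3top.png

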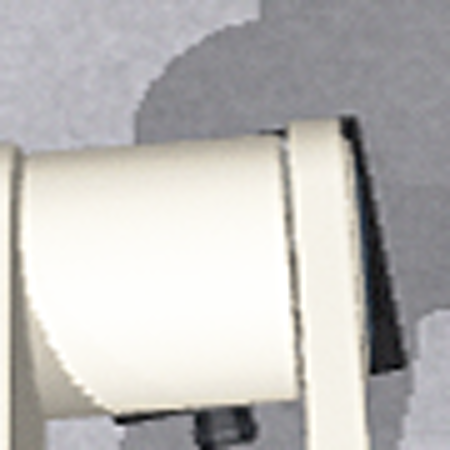

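The scene view puts the cup close to the top, at about 6° with a known 1.5 px bias. The arm hides it in the top view, so I'll lift and move aside to measure it from above.

```bash
python3 -m creep '[[0,0,0,0,0,-8,1],[0,0,0,20,0,-5,1],[0,0,0,38,0,0,1],[0,0,0,38,0,0,1],[0,0,0,38,0,0,1],[0,0,0,35,0,0,1],[0,0,0,20,0,0,1],[0,0,0,0,0,0,1]]' |grep force
cat > cup.py <<'E'
from h import *
import sys
state()
for n,b in(("scene",(265,200,75,100)),("top",(260,230,70,80))):
  F=grab_frame(n); x,y,w,h=b; cv2.imwrite(f"pics/{sys.argv[1]}{n}.png",cv2.resize(F["color"][y-10:y+h,x-10:x+w+10,::-1],None,fx=6,fy=6,interpolation=cv2.INTER_CUBIC))
  m=yel(F,b); k,l,stt,ce=cv2.connectedComponentsWithStats(m)
  if k<2: print(n,"none"); continue
  i=1+np.argmax(stt[1:,4]); c,_=cv2.findContours((l==i).astype(np.uint8),cv2.RETR_EXTERNAL,cv2.CHAIN_APPROX_NONE); mr=cv2.minAreaRect(c[0])
  M=cv2.moments(cv2.convexHull(c[0])); p=(M["m10"]/M["m00"],M["m01"]/M["m00"])
  P=onz(F,p,168); print(n,p,"minrect",mr,"ang",cupang(F,p),"shifted",cupang(F,(p[0]+1.5,p[1]+1.5)),"world@168",P.round(1),"stand",tostand(P).round(1))
E
python3 cup.py c1
```

```text
contact_force: [-0.4, -0.1, -0.3]
t11.72 pos [475.69 243.29 360.69] rot [3.1368e+00 1.4000e-03 1.7899e+00] F [-0.42 -0.12 -0.27] op -0.001
 tip in stand: [-21.5  206.76 184.29]  Fstand [-0.43 -0.02 -0.27]
scene (303.1486928104575, 226.26307189542482) minrect ((303.13482666015625, 226.41571044921875), (15.740165710449219, 14.540915489196777), 12.994616508483887) ang (np.float64(7.6032310295662455), np.float64(5.811513845430396)) shifted (np.float64(11.434669678190971), np.float64(8.452588680694541)) world@168 [550.2  40.9 168. ] stand [[  7.7  -6.9 165. ]]
top (297.22597402597404, 265.5887445887446) minrect ((297.326904296875, 265.6346130371094), (13.139781951904297, 15.297059059143066), 78.69007110595703) ang (np.float64(9.424962646423197), np.float64(5.670660760816115)) shifted (np.float64(5.501405573856033), np.float64(8.03721874853981)) world@168 [551.8  41.7 168. ] stand [[  9.4  -6.4 165. ]]
```

View pics/c1top.png

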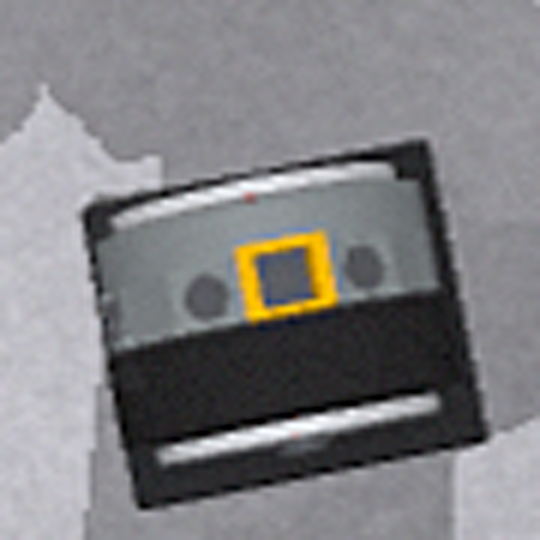

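```bash
python3 -m creep '[[0.004,0,0,-20,0,0,1],[0,0,0,-38,0,0,1],[0,0,0,-38,0,0,1],[0,0,0,-38,0,0,1],[0,0,0,-38,0,0,1],[0,0,0,-28,0,1,1],[0,0,0,-5,0,3,1],[0,0,0,0,0,3,1],[0,0,0,0,0,1,1],[0,0,0,0,0,0.5,1]]' |grep force; python3 -c "
from h import *
state()"
```

```text
contact_force: [-0.3, -0.0, 1.1]
t12.65 pos [521.95  21.52 353.13] rot [3.1407 0.0052 1.7818] F [-0.34 -0.04  1.14] op 0.001
 tip in stand: [-24.07 -19.76 176.73]  Fstand [-0.34  0.04  1.14]
```

```bash
python3 -m creep '[[0,0.005,-0.006,14.5,2,0.8,1],[0,0,0,0,0,0.8,1],[0,0,0,0,0,0.8,1],[0,0,0,0,0,0.8,1],[0,0,0,0,0,0.8,1],[0,0,0,0,0,0.8,1]]' |grep -E "force|eef";python3 -m creep '[[0,0,0,0,0,0.5,1]]' |grep -E "eef|force"; python3 -c "
from h import *
state()"
```

```text
eef_pos: [519.8, 39.9, 347.6]
contact_force: [-0.5, -0.2, 0.2]
eef_pos: [519.8, 39.9, 347.0]
contact_force: [-0.6, 0.1, 0.2]
t13.23 pos [519.79  39.95 347.02] rot [-3.1413e+00  1.0000e-04  1.7936e+00] F [-0.64  0.07  0.18] op 0.003
 tip in stand: [-22.21  -1.3  170.62]  Fstand [-0.61  0.2   0.18]
```

```bash
python3 -m creep '[[0,0,0,0,0,0.5,1]]' |grep -E "eef|force";python3 -m creep '[[0,0,0,0,0,0.4,1]]' |grep -E "eef|force"
```

```text
eef_pos: [519.8, 39.9, 346.4]
contact_force: [-0.1, -0.0, 0.1]
eef_pos: [519.8, 39.8, 346.0]
contact_force: [-0.2, 0.6, -0.3]
```

```bash
python3 -m creep '[[0,0,0,0,0,0.4,1]]' |grep -E "eef|force"
```

```text
eef_pos: [519.8, 39.7, 345.6]
contact_force: [-0.7, 0.1, -0.5]
```

```bash
python3 -m creep '[[0,0,0,0,0,0.4,1]]' |grep -E "eef|force"
```

```text
eef_pos: [519.8, 39.7, 345.4]
contact_force: [-3.0, 0.1, 8.4]
```

```bash
python3 -m creep '[[0,0,0,2,0,0,1],[0,0,0,2,0,0,1]]' |grep -E "eef|force"
```

```text
eef_pos: [519.1, 43.3, 345.6]
contact_force: [0.1, -0.4, 0.4]
```

```bash
python3 -m creep '[[0,0,0,2,0,0.1,1],[0,0,0,1.3,0,0.1,1],[0,0,0,0,0,0,1]]' |grep -E "eef|force"; python3 -c "
from h import *
state()
F=grab_frame('scene');m=yel(F,(265,200,75,100));c,_=cv2.findContours(m,0,1);c=max(c,key=len);M=cv2.moments(cv2.convexHull(c));print(cupang(F,(M['m10']/M['m00'],M['m01']/M['m00'])))"
```

```text
eef_pos: [518.2, 47.1, 345.5]
contact_force: [-0.3, -0.4, 0.5]
t13.98 pos [518.22  47.09 345.46] rot [3.1414e+00 4.0000e-04 1.7928e+00] F [-0.31 -0.45  0.51] op 0.005
 tip in stand: [-22.2    6.02 169.06]  Fstand [-0.4  -0.37  0.51]
(np.float64(7.791042062192275), np.float64(3.9814880267937154))
```

```bash
python3 -m creep '[[0,0,0,0,0,0.3,1]]' |grep -E "eef|force"
```

```text
eef_pos: [518.2, 47.1, 345.4]
contact_force: [-3.0, -0.5, 6.6]
```

```bash
python3 -m creep '[[0,0,0,0,0,0.3,1]]' |grep -E "eef|force"
```

```text
eef_pos: [518.2, 47.1, 345.4]
contact_force: [-2.2, -0.9, 6.2]
```

```bash
python3 -m creep '[[0,0,0,2,0,0.2,1]]' |grep -E "eef|force"
```

```text
eef_pos: [517.8, 48.9, 345.4]
contact_force: [-1.4, 0.7, 2.2]
```

```bash
python3 -m creep '[[0,0,0,2,0,0.2,1]]' |grep -E "eef|force"
```

```text
eef_pos: [517.4, 50.8, 345.3]
contact_force: [-0.8, -0.3, 2.9]
```

```bash
python3 -m creep '[[0,0,0,1.2,0,0.2,1],[0,0,0,0,0,0,1]]' |grep -E "eef|force"; python3 -c "
from h import *
state()
F=grab_frame('scene');m=yel(F,(265,200,75,100));c,_=cv2.findContours(m,0,1);c=max(c,key=len);M=cv2.moments(cv2.convexHull(c));print(cupang(F,(M['m10']/M['m00'],M['m01']/M['m00'])))"
```

```text
eef_pos: [517.0, 52.4, 345.3]
contact_force: [-1.3, -0.1, 2.0]
t14.53 pos [517.03  52.36 345.25] rot [3.1412e+00 8.0000e-04 1.7929e+00] F [-1.28 -0.05  1.98] op -0.002
 tip in stand: [-22.23  11.42 168.85]  Fstand [-1.26  0.22  1.98]
(np.float64(7.56361986860307), np.float64(-0.5834762684797635))
```

```bash
python3 -m creep '[[0,0,0,0,0,-4,1],[0,0,0,0,0,-15,1],[0,0,0,-20,0,-15,0.6],[0,0,0,-38,5,0,0.6],[0,0,0,-38,5,0,0.6],[0,0,0,-38,10,0,0.6],[0,0,0,-38,10,0,0.6],[0,0,0,-20,5,0,0.6],[0,0,0,0,0,0,0.6],[0,0,0,0,0,0,0.6]]' 40|grep force;  python3 cup.py c2;python3 - <<'E'
from h import *
n=[614,-215,3]; print(tostand(n))
for name,b in(("top",(385,230,40,40)),("scene",(250,350,50,60))):
  F=grab_frame(name); x,y,w,h=b; cv2.imwrite(f"pics/n{name}.png",cv2.resize(F["color"][y:y+h,x:x+w,::-1],None,fx=10,fy=10,interpolation=cv2.INTER_CUBIC))
E
```

```text
contact_force: [0.2, -0.3, 0.4]
t15.42 pos [ 596.59 -134.81  380.92] rot [3.1401e+00 1.3000e-03 1.7964e+00] F [ 0.23 -0.27  0.43] op 0.402
 tip in stand: [  15.16 -188.5   204.52]  Fstand [ 0.17 -0.31  0.43]
scene (304.1584249084249, 223.32509157509156) minrect ((304.2884826660156, 223.55770874023438), (15.689291954040527, 13.139781951904297), 11.309932708740234) ang (np.float64(7.41510497813303), np.float64(-1.3450971904606144)) shifted (np.float64(11.377607107957914), np.float64(1.6279686762062777)) world@168 [548.1  49.1 168. ] stand [[  7.4   1.5 165. ]]
top (294.02061855670104, 266.31872852233676) minrect ((294.0577087402344, 266.2884521484375), (13.139781951904297, 15.297059059143066), 78.69007110595703) ang (np.float64(9.15720271384383), np.float64(-0.8192940900348805)) shifted (np.float64(5.217307660831096), np.float64(1.5356037669491334)) world@168 [549.9  48.9 168. ] stand [[  9.2   0.9 165. ]]
[[  14.89912713 -270.55287101    0.        ]]
```

View pics/c2top.png

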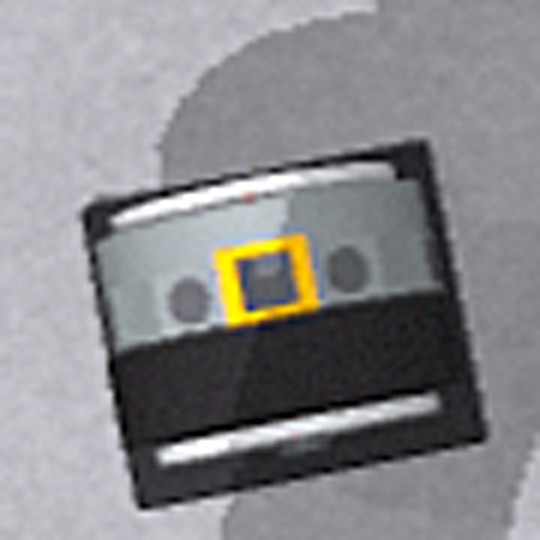

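View pics/ntop.png

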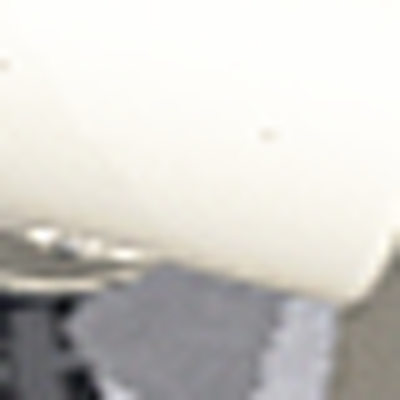

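View pics/nscene.png

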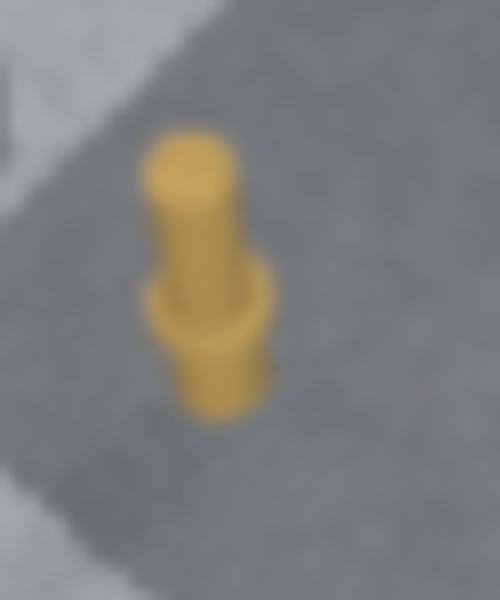

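Run:
```python
from h import *
F=grab_frame("scene")
a=onz(F,zp((190,168),250,350,10),80); b=onz(F,zp((221,380),250,350,10),3); print(a,b,tostand(a),tostand(b))
state()
```

```text
[ 614.24732619 -214.7247549    80.        ] [ 613.37834416 -214.76260267    3.        ] [[  15.1999135  -270.33733059   77.        ]] [[  14.34316239 -270.18719808    0.        ]]
t15.67 pos [ 596.06 -132.63  381.25] rot [3.1401e+00 1.2000e-03 1.7995e+00] F [ 0.37 -0.51 -0.76] op 0.406
 tip in stand: [  15.11 -186.25  204.85]  Fstand [ 0.25 -0.58 -0.76]
```

```bash
python3 -m creep '[[0,0,0.01,-30,0,0,0.55],[0,0,0,-30,0,10,0.55],[0,0,0,-20,0,20,0.55],[0,0,0,-4,0,20,0.55],[0,0,0,0,0,15,0.55],[0,0,0,0,0,0,0.55],[0,0,0,0,0,0,0.55],[0,0,0,0,0,0,0.55]]' |grep force; python3 -c "
from h import *
state()"
```

```text
contact_force: [0.3, 1.0, 1.1]
t16.33 pos [ 615.4  -209.04  317.49] rot [3.1369e+00 1.6000e-03 1.8004e+00] F [0.29 0.96 1.11] op 0.448
 tip in stand: [  17.55 -265.04  141.09]  Fstand [0.49 0.87 1.11]
```

```bash
python3 -m creep '[[0.005,0.001,0.011,-5.3,-2.5,15,0.55],[0,0,0,0,0,20,0.55],[0,0,0,0,0,10,0.55],[0,0,0,0,0,0,0.55],[0,0,0,0,0,0,0.55]]' |grep force
python3 - <<'E'
from h import *
state()
F=grab_frame("scene"); cv2.imwrite("pics/g1.png",cv2.resize(F["color"][290:400,210:330,::-1],None,fx=5,fy=5,interpolation=cv2.INTER_CUBIC))
E
```

```text
contact_force: [0.3, -1.2, -0.1]
t16.75 pos [ 615.39 -213.82  273.84] rot [3.1373 0.0039 1.7905] F [ 0.3  -1.16 -0.09] op 0.449
 tip in stand: [  16.52 -269.7    97.44]  Fstand [ 0.04 -1.19 -0.09]
```

View pics/g1.png

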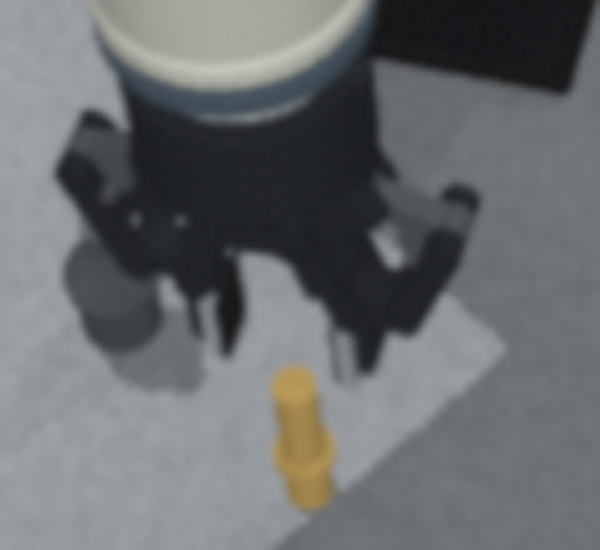

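The fingers straddle the tube, with the nozzle top at zoom (295,385) between the tips. Descending now.

```bash
python3 -m creep '[[0.004,0.004,0,-0.5,-1.5,12,0.55],[0,0,0,0,0,15,0.55],[0,0,0,0,0,15,0.55],[0,0,0,0,0,9,0.55],[0,0,0,0,0,4,0.55],[0,0,0,0,0,0,0.55],[0,0,0,0,0,0,0.55]]' |grep force; python3 -c "
from h import *
state()"
```

```text
contact_force: [-0.8, -0.5, -0.0]
t17.38 pos [ 615.21 -215.48  218.36] rot [3.1377e+00 1.9000e-03 1.7904e+00] F [-0.84 -0.53 -0.01] op 0.450
 tip in stand: [  15.98 -271.28   41.96]  Fstand [-0.93 -0.34 -0.01]
```

```bash
python3 -m creep '[[0.003,0.002,0,0.5,-0.8,2,0.6],[0,0,0,0,0,0,0.7],[0,0,0,0,0,0,0.8],[0,0,0,0,0,0,0.9],[0,0,0,0,0,0,1],[0,0,0,0,0,0,1],[0,0,0,0,0,0,1]]' 40
python3 - <<'E'
from h import *
state()
F=grab_frame("scene"); cv2.imwrite("pics/g2.png",cv2.resize(F["color"][290:400,210:330,::-1],None,fx=5,fy=5,interpolation=cv2.INTER_CUBIC))
E
```

```text
clock: 17.97
eef_pos: [615.2, -215.5, 219.1]
tcp_rot: [3.138, 0.002, 1.79]
contact_force: [0.4, -0.1, -0.6]
opening: 0.175
t17.97 pos [ 615.21 -215.5   219.06] rot [3.1375e+00 1.9000e-03 1.7904e+00] F [ 0.44 -0.05 -0.6 ] op 0.175
 tip in stand: [  15.98 -271.3    42.66]  Fstand [ 0.42 -0.14 -0.6 ]
```

View pics/g2.png

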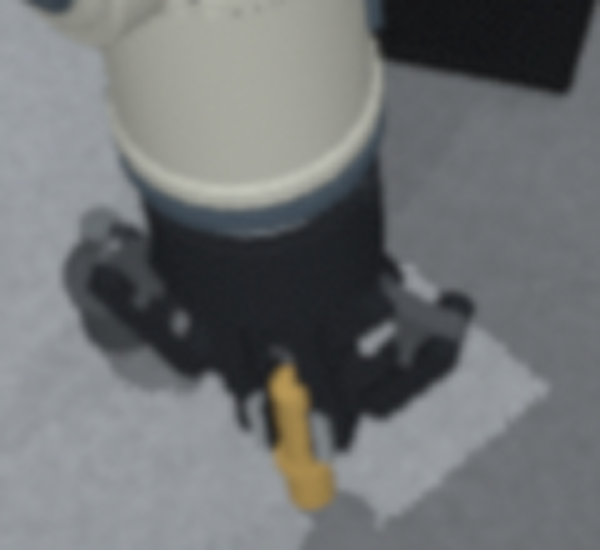

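```bash
python3 -m creep '[[0.003,0.002,0,0,0,-10,1],[0,0,0,0,0,-25,1],[0,0,0,0,0,-30,1],[0,0,0,0,0,-30,1],[0,0,0,0,0,-30,1],[0,0,0,0,0,-30,1],[0,0,0,0,0,-25,1],[0,0,0,0,0,-12,1],[0,0,0,0,0,0,1],[0,0,0,0,0,0,1]]' |grep -E "force|op"; python3 -c "
from h import *
state()"
```

```text
contact_force: [-0.2, 0.1, -0.8]
opening: 0.181
t18.85 pos [ 613.79 -215.11  425.43] rot [-3.1406e+00 -1.5000e-03  1.7905e+00] F [-0.21  0.13 -0.77] op 0.181
 tip in stand: [  14.67 -270.62  249.03]  Fstand [-0.17  0.17 -0.77]
```

```bash
python3 -m creep '[[0,0,0,20,-1,0,1],[0,0,0,34,-1,0,1],[0,0,0,34,-1,0,1],[0,0,0,34,-1,0,1],[0,0,0,34,-1,0,1],[0,0,0,34,-1,0,1],[0,0,0,34,-1,0,1],[0,0,0,20,0,0,1],[0,0,0,0,0,0,1],[0,0,0,0,0,0,1]]' |grep -E "force|op"; python3 -c "
from h import *
state()"
```

```text
contact_force: [-0.1, -0.6, -1.0]
opening: 0.173
t19.68 pos [546.86  29.96 413.7 ] rot [-3.1239 -0.0054  1.787 ] F [-0.14 -0.57 -0.98] op 0.173
 tip in stand: [  2.07 -16.88 237.3 ]  Fstand [-0.26 -0.52 -0.98]
```

```bash
python3 -m creep '[[-0.0177,-0.005,0,8,5,0,1],[0,0,0,8,1,0,1],[0,0,0,0,0,0,1],[0,0,0,0,0,0,1],[0,0,0,0,0,0,1]]' |grep -E "force|op"; python3 -c "
from h import *
state()"
```

```text
contact_force: [0.3, 0.2, -0.0]
opening: 0.175
t20.10 pos [550.1   45.96 411.33] rot [-3.1402e+00  5.0000e-04  1.7847e+00] F [ 0.32  0.22 -0.04] op 0.175
 tip in stand: [  8.69  -1.95 234.93]  Fstand [ 0.36  0.15 -0.04]
```

```bash
python3 -m creep '[[-0.001,0,0.003,2,0,6,1],[0,0,0,0,0,6,1],[0,0,0,0,0,4,1],[0,0,0,0,0,0,1],[0,0,0,0,0,0,1]]' |grep -E "force|op"
python3 - <<'E'
from h import *
state()
F=grab_frame("scene"); cv2.imwrite("pics/p1.png",cv2.resize(F["color"][180:255,260:350,::-1],None,fx=8,fy=8,interpolation=cv2.INTER_CUBIC))
E
```

```text
contact_force: [-0.1, -0.3, 0.2]
opening: 0.177
t20.52 pos [549.81  46.41 393.19] rot [-3.1408e+00  8.0000e-04  1.7791e+00] F [-0.08 -0.27  0.21] op 0.177
 tip in stand: [  8.5   -1.45 216.79]  Fstand [-0.14 -0.25  0.21]
```

View pics/p1.png

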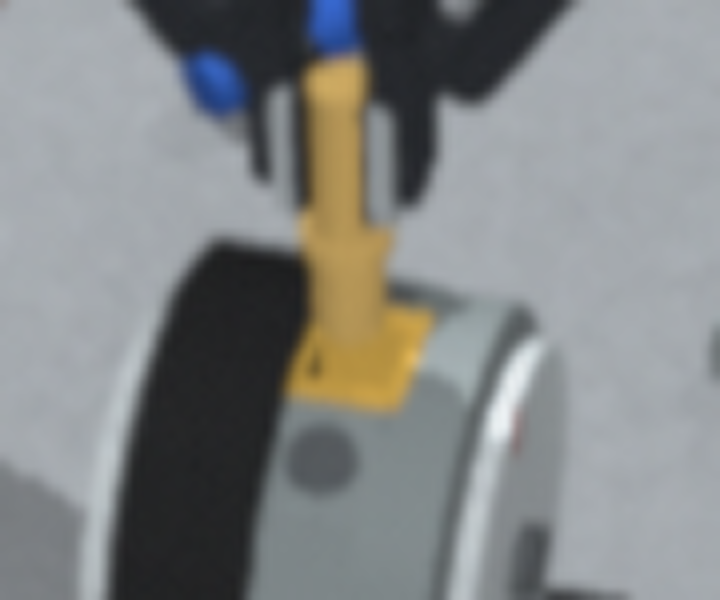

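Run:
```python
from h import *
F=grab_frame("scene")
# sleeve axis: sides at row ~300
hull=[zp(p,260,180,8) for p in [(313,305),(437,312),(403,411),(287,392)]]
c=np.array(hull)
print("cup corners stand", tostand([onz(F,p,168) for p in hull]).round(1), "mean",tostand(np.mean([onz(F,p,168) for p in hull],0)).round(1))
for y in (315,318,322): print("lower",tostand(onz(F,zp((353,y),260,180,8),177.1)).round(1))
print("top",tostand(onz(F,zp((338,72),260,180,8),177.1+77)).round(1))
a,b=onz(F,zp((308,300),260,180,8),177),onz(F,zp((388,300),260,180,8),177);print(a,b)
state()
```

```text
cup corners stand [[ -7.4  14.5 165. ]
 [ 23.   19.3 165. ]
 [ 23.9 -16.3 165. ]
 [ -5.1 -16.6 165. ]] mean [[  8.6   0.2 165. ]]
lower [[  6.    4.1 174.1]]
lower [[  6.3   3.1 174.1]]
lower [[  6.7   1.7 174.1]]
top [[  5.1   3.6 251.1]]
[533.79249634  51.27418403 177.        ] [551.34753113  59.87380964 177.        ]
t20.62 pos [549.84  46.49 393.43] rot [-3.1410e+00  8.0000e-04  1.7792e+00] F [-0.74  1.48  0.5 ] op 0.176
 tip in stand: [  8.54  -1.38 217.03]  Fstand [-0.41  1.6   0.5 ]
```

```bash
python3 -m creep '[[0,0,-0.009,1.3,0.2,2,1],[0,0,0,0,0,2,1],[0,0,0,0,0,2,1],[0,0,0,0,0,1,1],[0,0,0,0,0,1,1]]' |grep -E "force|op"; python3 -c "
from h import *
state()"
```

```text
contact_force: [0.2, 0.4, -0.4]
opening: 0.178
t21.03 pos [550.03  48.   385.51] rot [3.1406e+00 1.0000e-03 1.7894e+00] F [ 0.18  0.36 -0.36] op 0.178
 tip in stand: [9.0600e+00 6.0000e-02 2.0911e+02]  Fstand [ 0.25  0.31 -0.36]
```

```bash
python3 -m creep '[[0,0,0,0.3,-0.4,1,1],[0,0,0,0,0,0.8,1],[0,0,0,0,0,0.8,1],[0,0,0,0,0,0.8,1]]' |grep -E "force|op|pos"
python3 - <<'E'
from h import *
state()
F=grab_frame("scene"); cv2.imwrite("pics/p2.png",cv2.resize(F["color"][180:255,260:350,::-1],None,fx=8,fy=8,interpolation=cv2.INTER_CUBIC))
E
```

```text
eef_pos: [549.5, 48.3, 381.7]
contact_force: [0.6, 0.8, -0.5]
opening: 0.177
t21.37 pos [549.52  48.26 381.71] rot [3.1407e+00 1.0000e-03 1.7894e+00] F [ 0.62  0.76 -0.54] op 0.177
 tip in stand: [  8.61   0.41 205.31]  Fstand [ 0.77  0.61 -0.54]
```

View pics/p2.png

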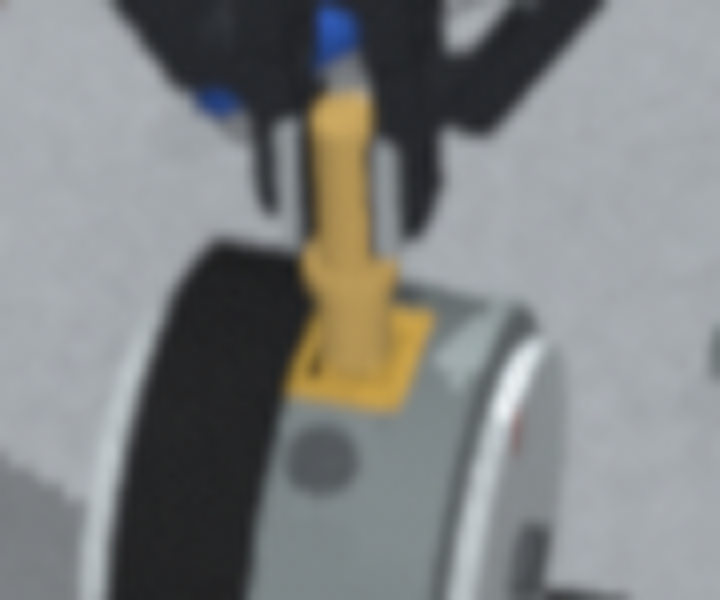

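The sleeve's end is inside the yellow mouth at zoom (357,375) with no contact force. Continuing down.

```bash
python3 -m creep '[[0,0,0,0,0,0.9,1],[0,0,0,0,0,0.9,1],[0,0,0,0,0,0.9,1]]' |grep -E "force|pos"
```

```text
eef_pos: [549.6, 48.2, 378.8]
contact_force: [-0.0, 0.4, -0.2]
```

```bash
python3 -m creep '[[0,0,0,0,0,1,1],[0,0,0,0,0,1,1],[0,0,0,0,0,1,1]]' |grep -E "force|pos"
```

```text
eef_pos: [549.6, 48.2, 375.5]
contact_force: [0.7, -0.2, -0.9]
```

```bash
python3 -m creep '[[0,0,0,0,0,1,1],[0,0,0,0,0,1,1],[0,0,0,0,0,1,1]]' |grep -E "force|pos"
```

```text
eef_pos: [549.6, 48.2, 372.2]
contact_force: [-0.2, 0.3, -0.5]
```

```bash
python3 -m creep '[[0,0,0,0,0,1,1],[0,0,0,0,0,1,1],[0,0,0,0,0,1,1]]' |grep -E "force|pos"
```

```text
eef_pos: [549.6, 48.2, 368.8]
contact_force: [-0.6, 0.2, -1.5]
```

```bash
python3 -m creep '[[0,0,0,0,0,1,1],[0,0,0,0,0,1,1],[0,0,0,0,0,1,1]]' |grep -E "force|pos"
```

```text
eef_pos: [549.6, 48.2, 365.5]
contact_force: [-0.4, 0.1, -1.1]
```

```bash
python3 -m creep '[[0,0,0,0,0,0.9,1],[0,0,0,0,0,0.7,1],[0,0,0,0,0,0.6,1]]' |grep -E "force|pos"
```

```text
eef_pos: [549.6, 48.2, 362.9]
contact_force: [-0.2, 1.0, -0.9]
```

```bash
python3 -m creep '[[0,0,0,0,0,0.5,1],[0,0,0,0,0,0.5,1]]' |grep -E "force|pos"
```

```text
eef_pos: [549.6, 48.2, 361.8]
contact_force: [-0.4, -0.2, -0.2]
```

```bash
python3 -m creep '[[0,0,0,0,0,0.5,1],[0,0,0,0,0,0.4,1]]' |grep -E "force|pos"
```

```text
eef_pos: [549.6, 48.2, 360.8]
contact_force: [-0.7, 0.1, -0.0]
```

```bash
python3 -m creep '[[0,0,0,0,0,0.4,1],[0,0,0,0,0,0.4,1]]' |grep -E "force|pos"
```

```text
eef_pos: [549.6, 48.2, 360.0]
contact_force: [0.4, 0.3, -0.1]
```

```bash
python3 -m creep '[[0,0,0,0,0,0.4,1]]' |grep -E "force|pos"
```

```text
eef_pos: [549.6, 48.2, 359.5]
contact_force: [0.3, 0.4, -1.0]
```

```bash
python3 -m creep '[[0,0,0,0,0,0.4,1]]' |grep -E "force|pos"
```

```text
eef_pos: [549.6, 48.2, 359.1]
contact_force: [0.2, -0.3, 0.1]
```

```bash
python3 -m creep '[[0,0,0,0,0,0.3,1]]' |grep -E "force|pos"
```

```text
eef_pos: [549.6, 48.2, 358.8]
contact_force: [0.1, -0.3, -0.2]
```

```bash
python3 -m creep '[[0,0,0,0,0,0.4,1]]' |grep -E "force|pos"
```

```text
eef_pos: [549.6, 48.2, 358.3]
contact_force: [-0.5, -0.0, -0.6]
```

```bash
python3 -m creep '[[0,0,0,0,0,0.4,1]]' |grep -E "force|pos"
```

```text
eef_pos: [549.6, 48.2, 357.9]
contact_force: [1.1, 0.3, -1.1]
```

Run:
```python
from h import *
F=grab_frame("scene"); cv2.imwrite("pics/p3.png",cv2.resize(F["color"][180:255,260:350,::-1],None,fx=8,fy=8,interpolation=cv2.INTER_CUBIC))
state()
```

```text
t23.88 pos [549.63  48.2  357.85] rot [3.1405e+00 1.0000e-03 1.7893e+00] F [-0.17  0.18 -0.16] op 0.176
 tip in stand: [  8.71   0.34 181.45]  Fstand [-0.13  0.22 -0.16]
```

View pics/p3.png

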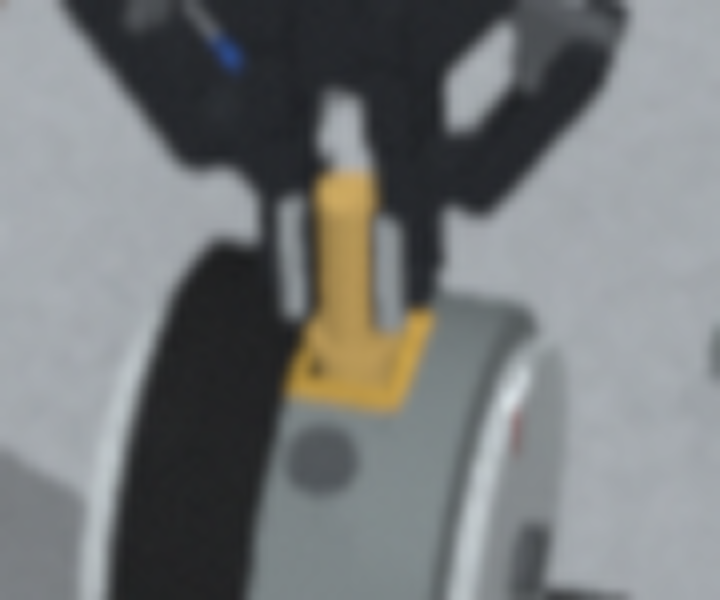

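Nearly seated: the collar is just above the mouth at zoom (350,350). I'll keep creeping down until it touches the floor.

```bash
python3 -m creep '[[0,0,0,0,0,0.4,1]]' |grep -E "force|pos"
```

```text
eef_pos: [549.7, 48.2, 357.7]
contact_force: [-2.3, -0.7, 8.0]
```

```bash
python3 -m creep '[[0,0,0,0,0,0.4,1]]' |grep -E "force|pos"
```

```text
eef_pos: [549.7, 48.2, 357.7]
contact_force: [-2.0, -0.3, 5.5]
```

```bash
python3 -m creep '[[0,0,0,0,0,0.4,1]]' |grep -E "force|pos"
```

```text
eef_pos: [549.7, 48.2, 357.8]
contact_force: [-1.9, -0.4, 4.1]
```

Seated on the floor at about 5 N. Releasing.

```bash
python3 -m creep '[[0,0,0,0,0,0,0.8],[0,0,0,0,0,0,0.75],[0,0,0,0,0,0,0.7],[0,0,0,0,0,0,0.6],[0,0,0,0,0,0,0.55],[0,0,0,0,0,0,0.55]]' 20|grep -E "force|pos|op"
python3 - <<'E'
from h import *
F=grab_frame("scene"); cv2.imwrite("pics/p4.png",cv2.resize(F["color"][180:255,260:350,::-1],None,fx=8,fy=8,interpolation=cv2.INTER_CUBIC))
state()
E
```

```text
eef_pos: [549.8, 48.2, 357.6]
contact_force: [0.3, 0.8, 0.2]
opening: 0.452
t24.68 pos [549.82  48.19 357.65] rot [3.1396e+00 1.2000e-03 1.7894e+00] F [ 0.26 -0.33 -0.49] op 0.446
 tip in stand: [  8.89   0.28 181.25]  Fstand [ 0.19 -0.38 -0.49]
```

View pics/p4.png

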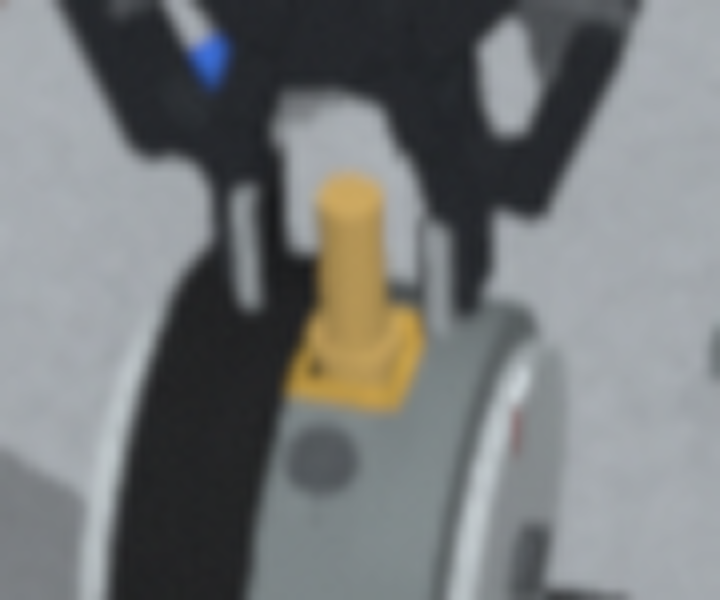

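The nozzle stands upright in the cup, with its top at (350,195) and the fingers clear on both sides. I'll retreat straight up and then sideways, and check with both cameras.

```bash
python3 -m creep '[[0,0,0,0,0,-5,0.55],[0,0,0,0,0,-20,0.55],[0,0,0,0,0,-30,0.55],[0,0,0,0,0,-30,0.55],[0,0,0,30,0,-10,0.55],[0,0,0,38,0,0,0.55],[0,0,0,38,0,0,0.55],[0,0,0,38,0,0,0.55],[0,0,0,30,0,0,0.55],[0,0,0,0,0,0,0.55]]' |grep -E "force|pos|op"
python3 - <<'E'
from h import *
state()
o=[]
for n,b in(("scene",(235,170,120,130)),("top",(240,210,120,130))):
  F=grab_frame(n); x,y,w,h=b; o.append(cv2.resize(F["color"][y:y+h,x:x+w,::-1],None,fx=3.3,fy=4.4/1.333,interpolation=cv2.INTER_CUBIC))
  cv2.imwrite(f"pics/end_{n}.png",F["color"][:,:,::-1])
cv2.imwrite("pics/end.png",np.hstack(o))
E
```

```text
eef_pos: [510.9, 222.9, 461.2]
contact_force: [-0.7, -0.7, 0.7]
opening: 0.445
t25.52 pos [510.93 222.86 461.21] rot [ 3.1363e+00 -7.0000e-04  1.7825e+00] F [-0.71 -0.73  0.7 ] op 0.445
 tip in stand: [  8.52 179.23 284.81]  Fstand [-0.85 -0.56  0.7 ]
```

View pics/end.png

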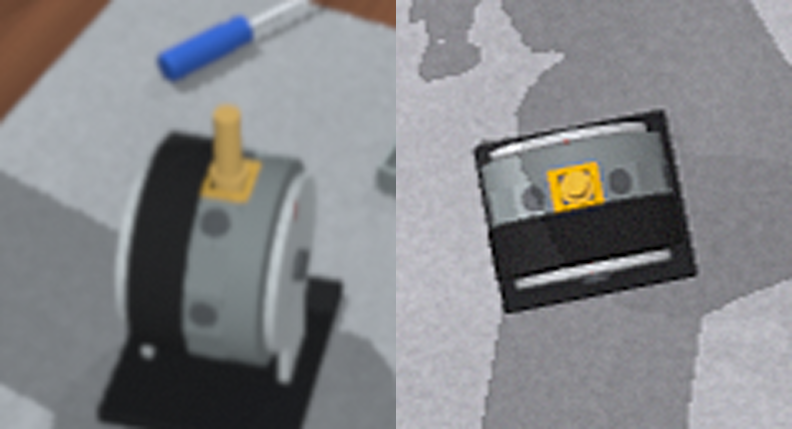

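View pics/end_top.png

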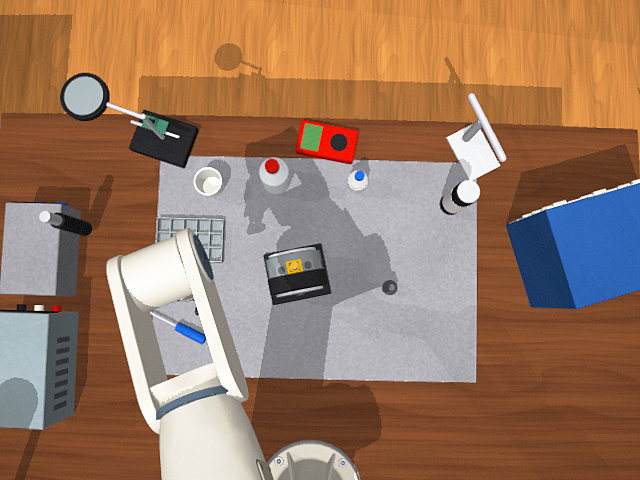

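The nozzle is upright and centred in the cup at top-view pixel (294,267). The steel nozzle and the other bystanders are where they were. I'll let the arm settle, re-check and hand in.

```bash
python3 -m creep '[[0,0,0,0,0,0,0.55],[0,0,0,0,0,0,0.55],[0,0,0,0,0,0,0.55],[0,0,0,0,0,0,0.55],[0,0,0,0,0,0,0.55],[0,0,0,0,0,0,0.55]]' |grep -E "clock|force"; python3 cup.py c9 | cut -c1-420; python3 -c "
from h import *
print(job.sign_off())"
```

```text
clock: 26.12
contact_force: [0.2, -0.2, -0.7]
t26.12 pos [512.77 215.21 461.  ] rot [3.1376e+00 3.1000e-03 1.7774e+00] F [ 0.19 -0.22 -0.68] op 0.454
 tip in stand: [  8.67 171.36 284.6 ]  Fstand [ 0.14 -0.26 -0.68]
scene (304.16104294478527, 218.1385480572597) minrect ((305.63458251953125, 216.82691955566406), (15.689291000366211, 26.867910385131836), 11.309932708740234) ang (np.float64(2.6481930245247156), np.float64(-16.562027138772358)) shifted (np.float64(7.052123589120043), np.float64(-12.285177403594995)) world@168 [541.2  62.2 168. ] stand [[  3.5  15.8 165. ]]
top (294.02061855670104, 266.31872852233676) minrect ((294.0577087402344, 266.2884521484375), (13.139781951904297, 15.297059059143066), 78.69007110595703) ang (np.float64(9.15720271384383), np.float64(-0.8192940900348805)) shifted (np.float64(5.217307660831096), np.float64(1.5356037669491334)) world@168 [549.9  48.9 168. ] stand [[  9.2   0.9 165. ]]
the job is handed in; nothing more can be done
None
```

The brass nozzle is standing upright in the yellow-edged cup at the top of the carousel. I handed the job in at about 26 s of the 72 s allowed.

**What I did:** I turned the tyre with the shut, empty fingers in three long strokes and two short corrections. The highest force in any reading was under 10 N. I then picked up the nozzle by its tube and lowered it sleeve first. It met no resistance on the way in and touched the floor of the cup with readings of 4–8 N. I let go and moved the gripper clear.

**What the last checks showed:**
- **Cup position:** the top view puts the cup about 0.8° from the very top. Its pixel position was exactly the same before and after the nozzle went in, so the wheel did not move.
- **Nozzle:** both pictures show it upright, with its collar just above the cup's mouth.
- **Bystanders:** in the top view, those I could see look where they were. The arm hid part of the bit tray and screwdriver.

**Checks that disagreed:**
- **Scene-view angle:** the final scene-camera reading of -16° is not valid, because the colour mask merged the brass nozzle with the yellow edge. Before the nozzle went in, that camera read about -1°.
- **Floor contact height:** the nozzle touched the floor about 1.4 mm lower than I had worked out, which is within the 2 mm calibration error.

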